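Bayonet key held home in the vent test panel

ROBOT

A 7-joint arm with a two-finger parallel gripper is mounted at the origin on the work surface. World frame = base frame: x ahead of the robot, y to its left, z up, the work surface at z = 0. Lengths are in m, angles in rad, forces in N, time in s.
With the tool pointing down it reaches from about 0.425 to 0.925 m from the base axis. Payload 6.8 kg.
Tool frame: the origin (TCP) lies midway between the tips of the shut fingers; the grasp point (between the pads) lies 19 mm behind it; z points along the fingers, y is the line along which they close (so a half turn about z gives the same grasp; the last joint's range is limited). The gripper opens to 85 mm and grips with 20 to 120 N. Pads are 22 mm wide; open, the fingers measure 114 mm over their backs; the gripper's body (76 mm by 85 mm) begins 54 mm behind the grasp point. The pads swing forward as they close: fully open they stand 13 mm farther back than shut.
Start: joints at [1.06, 0.477, 0.022, 1.555, -0.011, 1.109, -0.083], TCP at [0.265, -0.621, 0.231] pointing down, gripper open.
Joint ranges: [-2.96, 2.96], [-0.34, 2.1], [-1.41, 1.46], [0.24, 2.44], [-1.37, 4.51], [0.17, 1.92], [-2.96, 2.96]. Speed limits (rad/s): [2.39, 2.39, 3.14, 3.14, 3.14, 3.14, 3.14].

INTERFACE

Orientations are given as a rotation vector (axis times angle).
In Python, from bench import get_obs, grab_frame, camera_params, r gives the robot as it stands.
- The arm moves only by the shell command python3 -m jog 'ROWS' [FORCE]. ROWS is JSON, a list of rows, each an object of numbers: "rx", "ry", "rz": the turn, a rotation vector about the world's x, y, z scaled (see below); "x", "y", "z": the shift along the world's x, y, z scaled (see below); "jaw": the opening, from -1 (shut) to 1 (fully open). In form: [{"rx": .., "ry": .., "rz": .., "x": .., "y": .., "z": .., "jaw": ..}, ...]. A call has 1 to 8 rows; each row shifts and turns the commanded pose from where the row before left it; what a row does not reach is not made up. The controller multiplies each number of a shift by 60 mm and each number of a turn by 10 degrees. A row lasts 1/8 s, in which the tool goes at most 62.5 mm and 10.7 degrees, less where a joint would pass 70% of its speed; a pose out of reach is approached as far as the arm can. A call with a number of a shift or a turn outside -1 to 1 is refused whole. A call with a gripper value outside its range is refused whole. The fingers move at their own pace and stop on an object; FORCE is the grip in N (left out, the last holds). Time passes only in rows, so rows that do not move let the fingers close. It gives the time, the measured TCP pose, the force, the opening and the grip force at its end, in the units of the state.
- get_obs(): the state, without advancing time (a new reading comes with each control period).
- grab_frame(name): name is "scene" or "top"; returns the picture (400x640x3 uint8, red, green, blue); there is no depth.
- camera_params(name): a dict with "fx", "fy", "cx", "cy" (pixels), "k1" (the pictures are not rectified: a ray, as slopes to the right and down, at radius r is drawn at 1 + k1 r^2 times it, then the intrinsics apply), "R" (3x3) and "t" (3): a world point X has camera coordinates R X + t. Camera axes: x right, y down, z forward; pixel columns grow to the right and rows downward; lengths in m; the calibration is good to about 2 mm. A picture is of the moment at which its call begins. camera_params takes no time and is no camera call.
- r.hand_in(): hands the job in; it is judged then, once.
The state is a dict: "clock": time; "joints": joint angles; "qvel": joint speeds; "tau": joint torques, N m; "tcp_pos": TCP position; "orientation": TCP orientation; "contact_force": force on the tool from outside, world axes, zero at the start; "moment": the same for the moment, N m; "grip_width": finger opening in m; "gripper_force": force on a finger pad.
Only numpy, scipy, OpenCV 4.12 (cv2) and the standard library are available. Lean on these libraries where they do the work, as an engineer would, in place of code of your own. Each camera call takes 0.05 s, during which the arm holds its last target. There are 200 camera calls.

TASK

Take the bayonet key that stands on the bench and stand it upright in the socket of the grey test panel, with its two lugs down in the slot. Push it down against the spring, twist it a quarter turn clockwise (seen from above), and finish still gripping it, keeping it pressed down and fully turned: do not let go, the spring would turn it back. Leave the toggle switch and the other things on the bench as they are.

Things in the scene. Friction and masses are not known exactly. Their poses are not given: they have to be found in the camera images.
- key: Bayonet key standing on the bench, 0.16 kg, 64 mm tall. Origin: centre of its underside, z up. Steel foot 26 mm diameter, z 0 to 30, lower edge chamfered 2 mm. Two lugs at its very bottom, a cross bar along x: 44 long over both, 7 wide, z 0 to 10. Round steel collar 34 mm diameter, z 30 to 36. On top a flat black grip bar. The same after a half turn about z.
- key_grip (a point): Centre of the key's flat black grip bar, 50 mm above the key's underside; axes as the key's. The bar runs along x over the lugs: 44 long, 12 thick in y, 28 high (36 to 64 mm above the underside). Grip it across its thickness; fingertips can press down on the collar below it.
- panel: Grey test panel, a fixed box lying on the bench, 150 (x) x 220 (y) x 60 mm high; origin at the centre of its underside, z up. Its flat top carries the key socket, centred at (0, -40) in x, y, in a bright 72 mm square plate, and a toggle switch at (0, 68) on a 70 x 50 mm block, up to 60 mm above the top.
- socket (a point): Centre of the socket's mouth, level with the panel's top (60 mm above the bench); axes as the panel's. A 30 mm bore with a slot across it along the panel's x (48 long, 11 wide) in a plate 8 mm thick, room to turn below it. A key put in with its lugs along the slot comes to rest on a sprung carrier, its underside 15 mm below the mouth, the slot still keeping it from turning.
- plunger (a joint): How far the carrier in the socket is pushed down: 0 at rest, 0.010 m at its bottom stop (key's underside then 25 mm below the mouth, its collar 5 mm above the panel). The key can turn once this is over about 0.004. The push is about 4 N at first and 9 N at the bottom.
- carrier (a joint): Turn of the carrier, clockwise seen from above: 0 at rest (its two gaps line up with the slot), stop at 1.6 rad. The carrier's gaps are 11 mm wide, so it follows the 7 mm lugs with about 0.1 rad of play: key turned 1.57 rad reads about 1.45. A spring turns it back, 0.02 N m at 0 and 0.15 N m at the stop.
- toggle_tip (a point): Tip of the chrome toggle lever on the panel, to be left as it is.
- sash_weight: Copper sash weight, standing, 36 mm diameter, 88 mm tall with a thin neck, origin at the centre of its underside. Leave alone.
- restrictor: White plastic window restrictor lying flat, 90 (x) x 24 x 24 mm high, origin at the centre of its underside. Leave alone.
- hammer: Glazing hammer, 280 mm long, lying beyond the work along its own x. Leave alone.
Not all that is in view belongs to the job. Of the things like the key, leave any that is red; of the rest the smaller one is meant.

How it is judged:
On the way, in this order (a step that is already met when the one before it is completed fails the run):
1. the key stands upright in the socket with its lugs in the slot, not yet turned (z of key in the frame of socket below -0.005 m and horizontal distance between key and socket below 0.005 m and angle between key's own z axis and vertical below 0.2 rad and angle between the x axis of key and the x axis of panel, either way round below 0.35 rad and value of joint carrier below 0.3 rad), for 0.1 s.
2. the key is pushed down and turned a quarter turn (value of joint carrier above 1.25 rad and value of joint plunger above 0.005 m), for 0.2 s.
At the end, for the whole second after the job is handed in: The fingers still hold the key (over 2 N); it is upright within 0.15 rad, within 5 mm of the socket's axis, its underside at least 19 mm below the mouth, the carrier pushed down more than 5 mm and turned more than 1.25 rad, the key within 0.35 rad of a quarter turn, at rest (all of step 2 and z of key in the frame of socket below -0.019 m and horizontal distance between key and socket below 0.005 m and angle between the x axis of key and the y axis of panel, either way round below 0.35 rad and angle between key's own z axis and vertical below 0.15 rad and linear speed of key below 0.02 m/s and contact force between the fingers and key above 2 N); the arm keeps its last pose, push and grip.
It fails at once if the sash weight, restrictor or hammer is moved more than 15 mm (distance of any of sash_weight, restrictor, hammer from where it was at the start of the episode above 0.015 m).
It fails at once if the toggle lever is thrown (distance of toggle_tip from where it was at the start of the episode above 0.008 m).
It also fails if it takes over 48 s, if anything falls off the work surface, if the arm or the gripper's body presses on something with over 40 N, if the wrist force passes 120 N, or if a joint passes its speed limit or range.

## Working session

There is one attempt and no reset: what is moved stays moved. The work goes in short steps, Python scripts to look and compute and a shell command to move; the robot and the scene stay as the last step left them, time stands still between calls to the robot, and variables do not carry over. Pictures are saved under pics/ and viewed, at most 10 in all, crops included, and the job is handed in when it is done.

```bash
mkdir -p pics; ls; python3 - <<'E'
from bench import *
import cv2
for n in("scene","top"):
    cv2.imwrite(f"pics/{n}0.png",grab_frame(n)[:,:,::-1]); print(n,camera_params(n))
print(get_obs())
E
```

```text
pics
scene {'fx': 383.1884167524778, 'fy': 383.1884167524778, 'cx': 315.5033021868849, 'cy': 198.2151777997132, 'k1': -0.035720455876992546, 'R': array([[ 0.30870149,  0.95114271,  0.00556183],
       [ 0.70198617, -0.22388217, -0.67608594],
       [-0.64180901,  0.21261306, -0.73680179]]), 't': array([-0.18840858, -0.38380768,  1.30576273])}
top {'fx': 461.96534145737235, 'fy': 461.96534145737235, 'cx': 313.22863660709226, 'cy': 200.72419105496144, 'k1': -0.045722544697802646, 'R': array([[-0.00749482, -0.99983857,  0.01632973],
       [-0.98733321,  0.00481097, -0.15858746],
       [ 0.15848329, -0.01731147, -0.98720989]]), 't': array([-0.01202665,  0.60458927,  1.00623194])}
{'clock': 0.1, 'joints': array([ 1.05988063,  0.4777155 ,  0.02233316,  1.55635322, -0.01150208,
        1.10929576, -0.08307576]), 'qvel': array([ 3.16806092e-04, -2.38177105e-03,  1.49399853e-03, -3.80522576e-03,
        1.75937113e-03,  1.08552216e-03,  9.39612011e-05]), 'tau': array([ 5.15262174e-03, -5.97756529e+01,  1.61443133e+00, -2.81953561e+01,
        1.29472141e-02,  4.99814720e-03,  4.54316009e-06]), 'tcp_pos': array([ 0.26439317, -0.62048374,  0.23042378]), 'orientation': array([-3.07651976e+00, -6.28234931e-01,  6.89258521e-04]), 'contact_force': array([ 1.08206648, -0.4441365 , -0.54370375]), 'moment': array([-0.05227853, -0.02973219,  0.05527437]), 'gripper_force': 0.0, 'grip_width': 0.08557410614806267}
```

View pics/scene0.png

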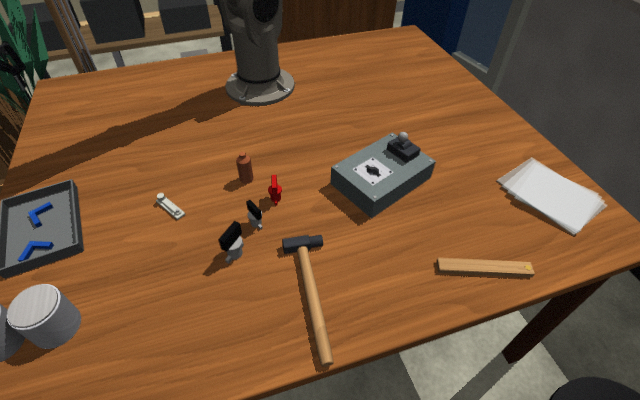

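View pics/top0.png

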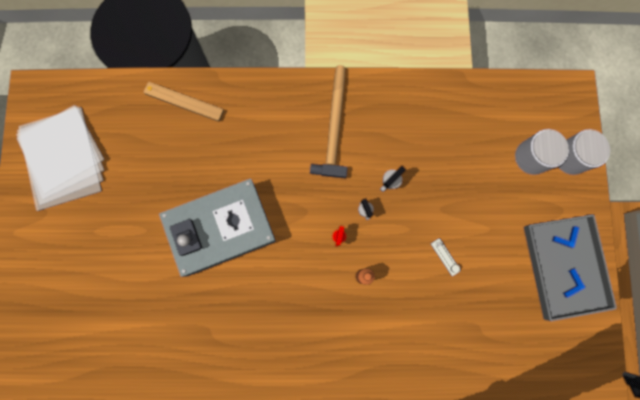

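Candidates, in top-view pixels: the red key at (340,236), a small black-and-steel key at (366,208) and a larger one at (393,179). Red is excluded and the smaller of the rest is meant, so it should be the one at (366,208) (scene (255,215)). I'll confirm it in an enlarged crop.

```bash
python3 - <<'E'
import cv2,numpy as np
t=cv2.imread("pics/top0.png");s=cv2.imread("pics/scene0.png")
a=cv2.resize(t[160:260,325:425],(400,400),interpolation=cv2.INTER_CUBIC)
b=cv2.resize(s[170:270,205:305],(400,400),interpolation=cv2.INTER_CUBIC)
c=cv2.resize(t[170:280,150:290],(560,440),interpolation=cv2.INTER_CUBIC)
cv2.imwrite("pics/c1.png",np.hstack([a,b]));cv2.imwrite("pics/c2.png",c)
E
```

```text
(no output)
```

View pics/c1.png

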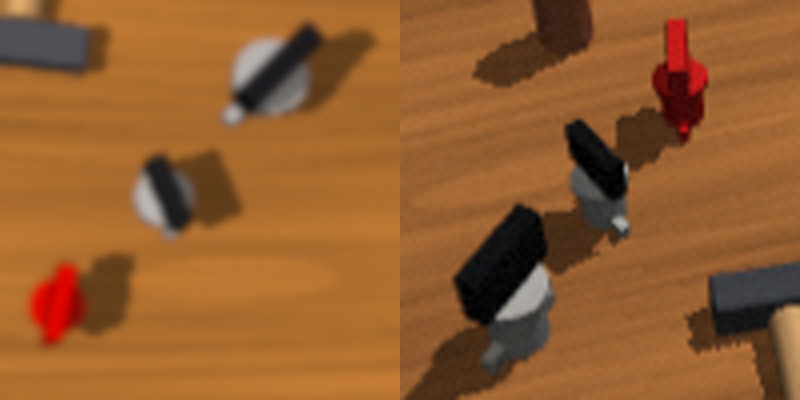

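View pics/c2.png

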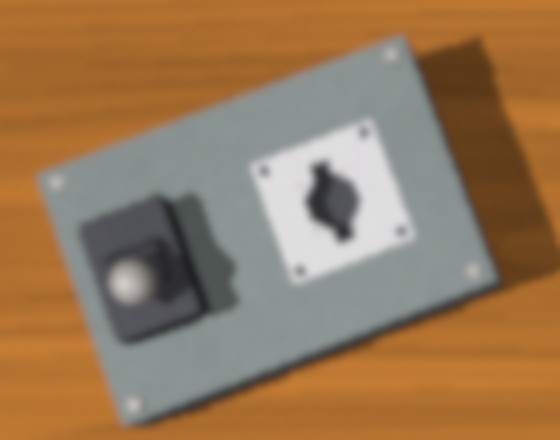

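The left crop confirms it. The middle key at top (366,208) has a black bar and steel foot, is clearly smaller than the one at (393,179), and isn't red. The second crop shows the panel top corners at about crop (40,175), (402,35), (498,283), (125,425), with the slot running (320,165) to (345,238). Next I'll fit the poses.

```bash
cat > h.py <<'E'
import numpy as np,cv2
from bench import *
from scipy.optimize import minimize,least_squares
def proj(n,X):
    c=camera_params(n);p=np.atleast_2d(X)@np.array(c["R"]).T+c["t"];s=p[:,:2]/p[:,2:]
    s=s*(1+c["k1"]*(s**2).sum(1,keepdims=True));return s*[c["fx"],c["fy"]]+[c["cx"],c["cy"]]
def place(x,y,a,P,z0=0):
    P=np.array(P,float);c,s=np.cos(a),np.sin(a)
    return np.c_[x+c*P[:,0]-s*P[:,1],y+s*P[:,0]+c*P[:,1],z0+P[:,2]]
BAR=[[i*.022,j*.006,k] for i in(-1,1) for j in(-1,1) for k in(.036,.064)]
def mask(n,X,roi,K=8):
    x0,y0,x1,y1=roi;h=cv2.convexHull(((proj(n,X)-[x0,y0]+.5)*K).astype(np.float32))
    m=np.zeros(((y1-y0)*K,(x1-x0)*K),np.uint8);cv2.fillConvexPoly(m,np.round(h).astype(int),1)
    return cv2.resize(m.astype(np.float32),None,fx=1/K,fy=1/K,interpolation=cv2.INTER_AREA)
def fitbar(obs,x0,z0=0):
    # obs: {name:(soft dark mask, roi)}
    f=lambda p:sum(((cv2.GaussianBlur(mask(n,place(p[0],p[1],p[2],BAR,z0),r),(0,0),.6)-m)**2).sum() for n,(m,r) in obs.items())
    best=min((minimize(f,[x0[0],x0[1],a],method="Nelder-Mead",options=dict(initial_simplex=np.array([x0[0],x0[1],a])+[[0,0,0],[.006,0,0],[0,.006,0],[0,0,.3]])) for a in np.arange(0,3.1,.4)),key=lambda r:r.fun)
    return best.x,best.fun
def unproj(n,uv,z):
    return least_squares(lambda q:(proj(n,[q[0],q[1],z])[0]-uv),[.6,0]).x
E
cat > m.py <<'E'
from h import *
obs={}
for n,r in(("top",(352,193,384,222)),("scene",(240,195,270,233))):
    im=cv2.imread(f"pics/{n}0.png").astype(float)[r[1]:r[3],r[0]:r[2]]
    v=im.max(2); obs[n]=(np.clip((75-v)/45,0,1).astype(np.float32),r)
    if n=="scene": obs[n][0][:, :]*= (v<70)
x0=unproj("top",(367,208.2),.06);print(x0)
for k in(["top"],["scene"],["top","scene"]): print(k,fitbar({n:obs[n] for n in k},x0))
C=np.array([[40,175],[402,35],[498,283],[125,425]])/4+[150-.375,170-.375]
P=np.array([[250,163],[372,118],[413,240],[293,284]])/4+[150-.375,170-.375]
W=np.array([unproj("top",c,.06) for c in C]);V=np.array([unproj("top",c,.06) for c in P])
print(W,V,V.mean(0))
# corners: local. toggle at +y local; right image side is -y
L=np.array([[75,110,60],[75,-110,60],[-75,-110,60],[-75,110,60]])/1e3
S=np.array([[36,-4,60],[36,-76,60],[-36,-76,60],[-36,-4,60]])/1e3
r=least_squares(lambda p:(proj("top",place(*p,np.r_[L,S]))-np.r_[C,P]).ravel(),[.6,.2,.3])
print(r.x,np.abs(r.fun).max(),place(*r.x,[[0,-.04,.06],[0,.068,.12]]))
print("scene proj of corners",proj("scene",place(*r.x,L)).round(1).tolist())
E
python3 m.py
```

```text
[ 0.58495108 -0.13682392]
['top'] (array([ 0.58732607, -0.13710586,  3.52561702]), np.float64(43.176177978515625))
['scene'] (array([ 0.58756885, -0.13936006,  3.45415129]), np.float64(30.320255279541016))
['top', 'scene'] (array([ 0.58776602, -0.13911571,  0.3053552 ]), np.float64(75.80537414550781))Traceback (most recent call last):
  File "m.py", line 11, in <module>
    W=np.array([unproj("top",c,.06) for c in C]);V=np.array([unproj("top",c,.06) for c in P])
                ~~~~~~^^^^^^^^^^^^^
  File "h.py", line 21, in unproj
    return least_squares(lambda q:(proj(n,[q[0],q[1],z])[0]-uv),[.6,0]).x
           ~~~~~~~~~~~~~^^^^^^^^^^^^^^^^^^^^^^^^^^^^^^^^^^^^^^^^^^^^^^^
    return func(*args, **kwargs)
    result = trf(vector_fun.fun, vector_fun.jac, x0, f0, J0, lb, ub, ftol, xtol,
                 gtol, max_nfev, x_scale, loss_function, tr_solver,
                 tr_options.copy(), verbose, callback=callback_wrapped)
    return trf_no_bounds(
        fun, jac, x0, f0, J0, ftol, xtol, gtol, max_nfev, x_scale,
        loss_function, tr_solver, tr_options, verbose, callback=callba
[... 690 characters left out ...]
 for f_eval in f_evals]
                                    ^^^^^^^
    f = np.atleast_1d(self.fun(x, *self.args, **self.kwargs))
                      ~~~~~~~~^^^^^^^^^^^^^^^^^^^^^^^^^^^^^^
    return np.atleast_1d(self.fun(x))
                         ~~~~~~~~^^^
    return self.f(x, *self.args, **self.kwargs)
           ~~~~~~^^^^^^^^^^^^^^^^^^^^^^^^^^^^^^
  File "h.py", line 21, in <lambda>
    return least_squares(lambda q:(proj(n,[q[0],q[1],z])[0]-uv),[.6,0]).x
                                   ~~~~^^^^^^^^^^^^^^^^^
  File "h.py", line 5, in proj
    c=camera_params(n);p=np.atleast_2d(X)@np.array(c["R"]).T+c["t"];s=p[:,:2]/p[:,2:]
ValueError: time passes only in moves, steps and waits
```

```bash
sed -i 's/^def proj/import json,os\nif not os.path.exists("cam.npy"): np.save("cam.npy",{n:camera_params(n) for n in("top","scene")},allow_pickle=True)\nCAM=np.load("cam.npy",allow_pickle=True).item()\ndef proj/; s/c=camera_params(n)/c=CAM[n]/' h.py
cat >> m.py <<'E'
for n,(m,q) in obs.items():
    im=cv2.imread(f"pics/{n}0.png")[q[1]:q[3],q[0]:q[2]]
    print(n);print(im.max(2)[::2,::2])
E
python3 m.py 2>&1 | tail -70
```

```text
[ 0.58495108 -0.13682392]
['top'] (array([ 0.58732607, -0.13710586,  3.52561702]), np.float64(43.176177978515625))
['scene'] (array([ 0.58756885, -0.13936006,  3.45415129]), np.float64(30.320255279541016))
['top', 'scene'] (array([ 0.58776602, -0.13911571,  0.3053552 ]), np.float64(75.80537414550781))
[[0.5755297  0.32977464]
 [0.65475746 0.12743593]
 [0.51370702 0.07211817]
 [0.43657748 0.27695168]] [[0.58178084 0.21176386]
 [0.60706119 0.1436538 ]
 [0.53795291 0.11965891]
 [0.51374215 0.18606814]] [0.56013427 0.16528618]
[0.54549104 0.20209989 0.36576528] 0.8170055213277578 [[0.5597976  0.16474587 0.06      ]
 [0.52116988 0.26560171 0.12      ]]
scene proj of corners [[436.6, 160.9], [374.7, 201.3], [331.6, 166.1], [393.0, 131.9]]
top
[[163 163 162 163 166 167 166 166 165 165 165 164 165 164 164 162]
 [170 170 170 169 169 169 169 169 169 168 168 167 166 166 167 168]
 [178 178 177 176 175 169 158 157 173 172 170 161 149 137 160 171]
 [176 176 176 175 164 117  77  99 149 139 130 113 104 101 136 168]
 [172 171 171 171 134  49  32  46  90 102 100  99  99  99 121 164]
 [168 167 167 162 
[... 1156 characters left out ...]
0  79]
 [167 167 167 171 140  20   0  11  19  16   6  80  76 149 151]
 [170 169 163 163  91  84   4   8   0   5   6 143 156 156 160]
 [169 168 168 151  88  84  69  16   9   4   9 144 163 162 165]
 [156 151 149 152  82  85  87  72  10   7   7 156 161 157 157]
 [146 150 155 153 140  62  76  77  48  12  48 157 154 155 152]
 [162 161 162 161 144  58  58  52  54  58  75 149 148 147 149]
 [132  79  78  74  74  62  52  53  65  59  85 142 139 143 148]
 [ 45  78  74  77  71  69  55  53  57 140 176 141 144 145 153]
 [ 28  71  69  72  71  75  71  61  63  55 127 109 149 149 149]
 [ 13  70  68  69  69  76  77  75 144  71  97 146 149 148 154]
 [ 11  69  73  75  75  68  71 143 154 114 158 156 155 152 157]]
```

```bash
cat > k.py <<'E'
from h import *
def run(tag,rt,rs,x0,z0):
    obs={}
    for n,r,hi,w in(("top",rt,85,50),("scene",rs,50,28)):
        v=cv2.imread(f"pics/{n}{tag}.png").max(2).astype(float)[r[1]:r[3],r[0]:r[2]]
        obs[n]=(np.clip((hi-v)/w,0,1).astype(np.float32),r)
    for k in(["top"],["scene"],["top","scene"]): print(k,*fitbar({n:obs[n] for n in k},x0,z0))
E
python3 - <<'E'
from k import *
run(0,(352,193,384,222),(245,195,270,221),(.587,-.138),0)
# refine panel with sub-pixel edges: bright plate quad in top, threshold centroid+minAreaRect
for n,r in(("top",(205,190,262,250)),("scene",(345,150,405,195))):
    im=cv2.imread(f"pics/{n}0.png")[r[1]:r[3],r[0]:r[2]]
    g=cv2.resize(im.min(2),None,fx=4,fy=4,interpolation=cv2.INTER_CUBIC)
    c=max(cv2.findContours((g>170).astype(np.uint8),0,2)[0],key=cv2.contourArea)
    q=cv2.approxPolyDP(cv2.convexHull(c),12,True)[:,0]; q=(q+.5)/4-.5+[r[0],r[1]]
    print(n,q.round(1).tolist()); W=np.array([unproj(n,u,.06) for u in q]);print(W.round(4).tolist(),W.mean(0))
    d=np.diff(np.r_[W,W[:1]],axis=0);print(np.hypot(*d.T),np.arctan2(d[:,1],d[:,0])%(np.pi/2))
E
```

```text
['top'] [ 0.58819152 -0.13771449  0.36771021] 34.03523254394531
['scene'] [ 0.58730851 -0.13932191  3.43506816] 18.367233276367188
['top', 'scene'] [ 0.58681722 -0.13879025  3.46204901] 55.085323333740234
top [[242.1, 199.6], [253.1, 228.9], [223.1, 240.4], [212.1, 211.1]]
[[0.6059, 0.1448], [0.5396, 0.1191], [0.5143, 0.1855], [0.5801, 0.2117]] [0.55998237 0.16528156]
[0.07107967 0.07107098 0.07080799 0.07177113] [0.36903978 0.36448416 0.37893818 0.36836233]
scene [[370.4, 157.6], [389.9, 169.6], [388.6, 174.9], [373.1, 184.6], [354.4, 170.9]]
[[0.5145, 0.1768], [0.5698, 0.2048], [0.5858, 0.1938], [0.6049, 0.1445], [0.5476, 0.1198]] [0.56453862 0.1679318 ]
[0.061984   0.01936771 0.05290699 0.06234958 0.06584097] [0.46858378 0.96939395 0.36894352 0.40595733 0.52622199]
```

Estimates: key at (0.5875,-0.1385) with yaw ≈0.35, socket at (0.560,0.165) with yaw ≈0.369. I'll grasp with the tool flipped by +π, so joint 7 has room for the clockwise twist.

```bash
python3 -m jog '[{"x":0.34,"y":0.5,"rz":1,"jaw":0.4},{"x":0.34,"y":0.5,"rz":1,"jaw":0.4},{"x":0.34,"y":0.5,"rz":1,"jaw":0.4},{"x":0.34,"y":0.5,"rz":1,"jaw":0.4},{"x":0.34,"y":0.5,"rz":1,"jaw":0.4},{"x":0.34,"y":0.5,"rz":1,"jaw":0.4},{"x":0.34,"y":0.5,"rz":1,"jaw":0.4},{"x":0.34,"y":0.5,"rz":1,"jaw":0.4}]' 60; python3 -c "
from bench import *
print(get_obs()['joints'])"
```

```text
[ 1.05988063  0.4777155   0.02233316  1.55635322 -0.01150208  1.10929576
 -0.08307576]validation failed for argument at $[0]...
```

```bash
python3 -m jog '[{"rx":0,"ry":0,"rz":1,"x":0.34,"y":0.5,"z":0,"jaw":0.4},{"rx":0,"ry":0,"rz":1,"x":0.34,"y":0.5,"z":0,"jaw":0.4},{"rx":0,"ry":0,"rz":1,"x":0.34,"y":0.5,"z":0,"jaw":0.4},{"rx":0,"ry":0,"rz":1,"x":0.34,"y":0.5,"z":0,"jaw":0.4},{"rx":0,"ry":0,"rz":1,"x":0.34,"y":0.5,"z":0,"jaw":0.4},{"rx":0,"ry":0,"rz":1,"x":0.34,"y":0.5,"z":0,"jaw":0.4},{"rx":0,"ry":0,"rz":1,"x":0.34,"y":0.5,"z":0,"jaw":0.4},{"rx":0,"ry":0,"rz":1,"x":0.34,"y":0.5,"z":0,"jaw":0.4}]' 60; python3 -c "
from bench import *
print(get_obs()['joints'])"
```

```text
clock: 1.1
tcp_pos: [0.4281, -0.3798, 0.231]
orientation: [-1.947, -2.465, 0.0]
contact_force: [-0.9, -0.6, -1.2]
grip_width: 0.0598
gripper_force: 0.0
[ 0.90451402  0.33422284 -0.35872173  1.78643351  0.13349399  1.04535828
  0.73065889]
```

```bash
python3 -m jog '[{"rx":0,"ry":0,"rz":1,"x":0.33,"y":0.5,"z":0,"jaw":0.3},{"rx":0,"ry":0,"rz":1,"x":0.33,"y":0.5,"z":0,"jaw":0.3},{"rx":0,"ry":0,"rz":1,"x":0.33,"y":0.5,"z":0,"jaw":0.3},{"rx":0,"ry":0,"rz":1,"x":0.33,"y":0.5,"z":0,"jaw":0.3},{"rx":0,"ry":0,"rz":1,"x":0.33,"y":0.5,"z":0,"jaw":0.3},{"rx":0,"ry":0,"rz":1,"x":0.33,"y":0.5,"z":0,"jaw":0.3},{"rx":0,"ry":0,"rz":1,"x":0.33,"y":0.5,"z":-0.4,"jaw":0.3},{"rx":0,"ry":0,"rz":1,"x":0.33,"y":0.5,"z":-0.4,"jaw":0.3}]'; python3 -m jog '[{"rx":0,"ry":0,"rz":0.82,"x":0,"y":0,"z":-0.4,"jaw":0.2},{"rx":0,"ry":0,"rz":0.82,"x":0,"y":0,"z":-0.4,"jaw":0.2},{"rx":0,"ry":0,"rz":0,"x":0,"y":0,"z":0,"jaw":0.2}]';python3 - <<'E'
from h import *
print(get_obs()['joints'])
for n in("top","scene"): cv2.imwrite(f"pics/{n}1.png",grab_frame(n)[:,:,::-1])
a=cv2.imread("pics/top1.png")[130:280,280:430];b=cv2.imread("pics/scene1.png")[110:260,180:330]
cv2.imwrite("pics/c3.png",cv2.resize(np.hstack([a,b]),(800,400)))
E
```

```text
clock: 2.1
tcp_pos: [0.5867, -0.1403, 0.1826]
orientation: [-0.093, 3.14, -0.0]
contact_force: [-0.3, -0.2, -0.8]
grip_width: 0.0557
gripper_force: 0.0
clock: 2.48
tcp_pos: [0.5845, -0.141, 0.1331]
orientation: [0.529, -3.092, -0.003]
contact_force: [-0.0, 0.6, 0.2]
grip_width: 0.0516
gripper_force: 0.0
[ 0.66668417  0.57132    -0.72264993  1.78421038  0.4491849   0.96282256
  1.66752045]
```

View pics/c3.png

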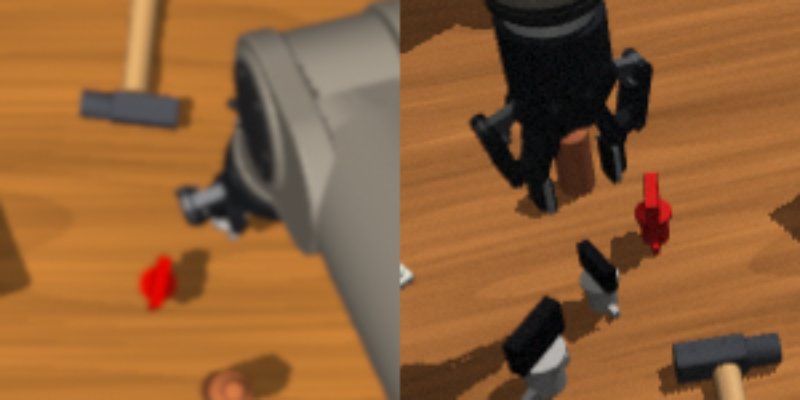

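The crop shows the open fingers straddling above the small key, the scene bar is at about crop (597,262), and red and the large key are clear. I'll go down and grip.

```bash
python3 -m jog '[{"rx":0,"ry":0,"rz":0.05,"x":0.05,"y":0.04,"z":-0.4,"jaw":0.2},{"rx":0,"ry":0,"rz":0,"x":0,"y":0,"z":-0.4,"jaw":0.2},{"rx":0,"ry":0,"rz":0,"x":0,"y":0,"z":-0.4,"jaw":0.2},{"rx":0,"ry":0,"rz":0,"x":0,"y":0,"z":-0.2,"jaw":0.2},{"rx":0,"ry":0,"rz":0,"x":0,"y":0,"z":-0.1,"jaw":0.2},{"rx":0,"ry":0,"rz":0,"x":0,"y":0,"z":0,"jaw":0.2}]'
```

```text
clock: 3.32
tcp_pos: [0.5894, -0.1385, 0.0454]
orientation: [-0.545, 3.094, -0.0]
contact_force: [-0.5, -0.8, 0.4]
grip_width: 0.0511
gripper_force: 0.0
```

```bash
python3 -m jog '[{"rx":0,"ry":0,"rz":0,"x":-0.03,"y":0,"z":-0.09,"jaw":0.2},{"rx":0,"ry":0,"rz":0,"x":0,"y":0,"z":0,"jaw":-0.3},{"rx":0,"ry":0,"rz":0,"x":0,"y":0,"z":0,"jaw":-0.8},{"rx":0,"ry":0,"rz":0,"x":0,"y":0,"z":0,"jaw":-1},{"rx":0,"ry":0,"rz":0,"x":0,"y":0,"z":0,"jaw":-1},{"rx":0,"ry":0,"rz":0,"x":0,"y":0,"z":0,"jaw":-1},{"rx":0,"ry":0,"rz":0,"x":0,"y":0,"z":0,"jaw":-1}]' 60
```

```text
clock: 4.2
tcp_pos: [0.5878, -0.1386, 0.0403]
orientation: [-0.545, 3.093, -0.0]
contact_force: [0.4, -0.1, 4.8]
grip_width: 0.0107
gripper_force: 59.1
```

```bash
python3 -m jog '[{"rx":0,"ry":0,"rz":0,"x":0,"y":0,"z":0.3,"jaw":-1},{"rx":0,"ry":0,"rz":0,"x":0,"y":0,"z":0.7,"jaw":-1},{"rx":0,"ry":0,"rz":0,"x":0,"y":0.2,"z":0.7,"jaw":-1},{"rx":0,"ry":0,"rz":0.11,"x":-0.05,"y":0.6,"z":0.1,"jaw":-1},{"rx":0,"ry":0,"rz":0,"x":-0.1,"y":0.8,"z":0,"jaw":-1},{"rx":0,"ry":0,"rz":0,"x":-0.1,"y":0.8,"z":0,"jaw":-1},{"rx":0,"ry":0,"rz":0,"x":-0.1,"y":0.8,"z":0,"jaw":-1},{"rx":0,"ry":0,"rz":0,"x":-0.11,"y":0.8,"z":0,"jaw":-1}]' 60;python3 -m jog '[{"rx":0,"ry":0,"rz":0,"x":0,"y":0.7,"z":0,"jaw":-1},{"rx":0,"ry":0,"rz":0,"x":0,"y":0.3,"z":0,"jaw":-1},{"rx":0,"ry":0,"rz":0,"x":0,"y":0.07,"z":0,"jaw":-1},{"rx":0,"ry":0,"rz":0,"x":0,"y":0,"z":0,"jaw":-1}]';python3 - <<'E'
from h import *
print(get_obs()['joints'])
for n in("top","scene"): cv2.imwrite(f"pics/{n}2.png",grab_frame(n)[:,:,::-1])
a=cv2.imread("pics/top2.png")[140:260,170:290];b=cv2.imread("pics/scene2.png")[90:210,310:430]
cv2.imwrite("pics/c4.png",cv2.resize(np.hstack([a,b]),(800,400),interpolation=cv2.INTER_CUBIC))
E
```

```text
clock: 5.2
tcp_pos: [0.5591, 0.1027, 0.1486]
orientation: [0.575, -3.088, 0.0]
contact_force: [1.0, 0.6, -1.2]
grip_width: 0.0109
gripper_force: 58.7
clock: 5.7
tcp_pos: [0.56, 0.1638, 0.1477]
orientation: [0.572, -3.088, 0.002]
contact_force: [-0.3, -0.0, -1.2]
grip_width: 0.0108
gripper_force: 58.6
[ 0.19532278  0.53964553 -0.78156303  1.81660261  0.45378995  0.9746463
  1.15928626]
```

View pics/c4.png

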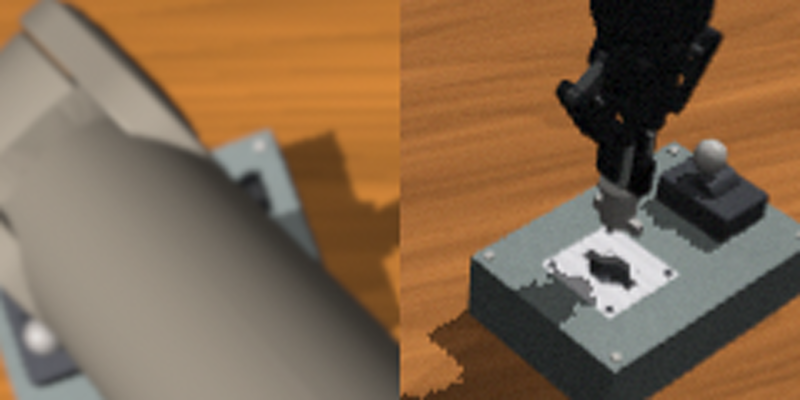

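The scene crop shows the key upright in the fingers over the plate, bore at about crop (610,267), and the top view is blocked by the arm. I'll lower it near the mouth and overlay the model on the picture.

```bash
python3 -m jog '[{"rx":0,"ry":0,"rz":0,"x":0,"y":0.02,"z":-0.3,"jaw":-1},{"rx":0,"ry":0,"rz":0,"x":0,"y":0,"z":-0.28,"jaw":-1},{"rx":0,"ry":0,"rz":0,"x":0,"y":0,"z":0,"jaw":-1},{"rx":0,"ry":0,"rz":0,"x":0,"y":0,"z":0,"jaw":-1}]';cat > ov.py <<'E'
from h import *
import sys
tag=sys.argv[1]
cv2.imwrite(f"pics/scene{tag}.png",grab_frame("scene")[:,:,::-1])
o=get_obs();p=o["tcp_pos"];w=o["orientation"];yaw=2*np.arctan2(w[1],w[0]);print(p,yaw%np.pi,o["contact_force"])
S=8;x0,y0,x1,y1=340,130,405,200
def draw(im,X,col,close=True):
    q=(proj("scene",X)-[x0,y0]+.5)*S-.5;cv2.polylines(im,[np.round(q).astype(int)],close,col,1)
t=np.linspace(0,2*np.pi,40)
ring=lambda r,z:np.c_[r*np.cos(t),r*np.sin(t),0*t+z]
rect=lambda a,b,z:[[a,b,z],[a,-b,z],[-a,-b,z],[-a,b,z]]
out=[]
for f in("0",tag):
    im=cv2.imread(f"pics/scene{f}.png")[y0:y1,x0:x1];im=cv2.resize(im,None,fx=S,fy=S,interpolation=cv2.INTER_CUBIC);im=cv2.convertScaleAbs(im,alpha=1.5,beta=20)
    sk=(.560,.165,.369)
    if f=="0":
        for L in(ring(.015,.06),rect(.024,.0055,.06),rect(.036,.036,.06)): draw(im,place(*sk,L),(0,0,255))
    else:
        k=(p[0],p[1],yaw);z0=p[2]-.040
        for L in(ring(.013,0),ring(.017,.030),ring(.017,.036),rect(.022,.0035,0),rect(.022,.0035,.01)): draw(im,place(*k,L,z0),(0,255,0))
    out.append(im)
h=np.hstack(out);cv2.imwrite(f"pics/ov{tag}.png",cv2.resize(h,(800,800*h.shape[0]//h.shape[1]),interpolation=cv2.INTER_AREA))
E
python3 ov.py 3
```

```text
clock: 6.3
tcp_pos: [0.5597, 0.1669, 0.1129]
orientation: [0.575, -3.088, -0.0]
contact_force: [0.2, -0.2, -1.0]
grip_width: 0.0111
gripper_force: 58.7
[0.56004757 0.1671086  0.11333163] 0.3680198222743529 [-8.51230815e-01  8.50012013e-04 -1.24835076e+00]
```

View pics/ov3.png

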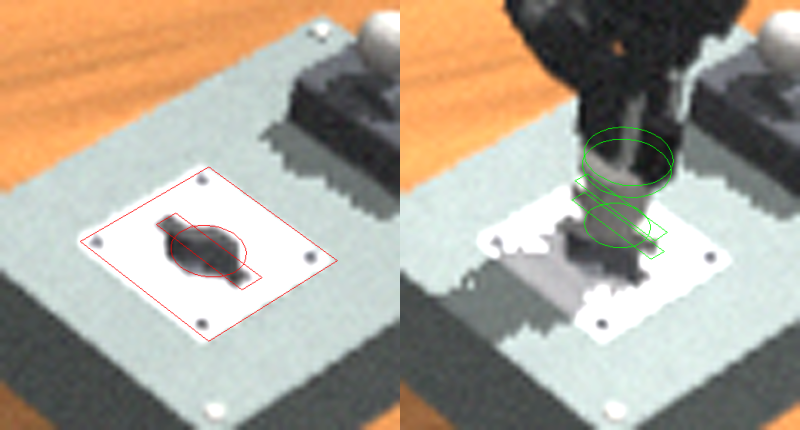

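Left: the socket model matches the image to within about 1 mm. Right: the key sits about 4 px left of its model, with its lug end at (655,245). Net, the key is about 1.3 mm too far in +y, so I'll correct that and feel downward.

```bash
python3 -m jog '[{"rx":0,"ry":0,"rz":0,"x":0,"y":-0.025,"z":-0.1,"jaw":-1},{"rx":0,"ry":0,"rz":0,"x":0,"y":0,"z":-0.08,"jaw":-1},{"rx":0,"ry":0,"rz":0,"x":0,"y":0,"z":0,"jaw":-1}]';python3 -m jog '[{"rx":0,"ry":0,"rz":0,"x":0,"y":0,"z":-0.05,"jaw":-1},{"rx":0,"ry":0,"rz":0,"x":0,"y":0,"z":-0.05,"jaw":-1},{"rx":0,"ry":0,"rz":0,"x":0,"y":0,"z":0,"jaw":-1}]'
```

```text
clock: 6.72
tcp_pos: [0.5595, 0.1651, 0.1018]
orientation: [0.574, -3.088, 0.0]
contact_force: [0.4, -0.3, -1.1]
grip_width: 0.0106
gripper_force: 58.7
clock: 7.1
tcp_pos: [0.5596, 0.1652, 0.096]
orientation: [0.574, -3.088, 0.0]
contact_force: [0.2, -0.8, -1.3]
grip_width: 0.0111
gripper_force: 58.7
```

```bash
python3 -m jog '[{"rx":0,"ry":0,"rz":0,"x":0,"y":0,"z":-0.05,"jaw":-1},{"rx":0,"ry":0,"rz":0,"x":0,"y":0,"z":-0.05,"jaw":-1},{"rx":0,"ry":0,"rz":0,"x":0,"y":0,"z":0,"jaw":-1}]';python3 -m jog '[{"rx":0,"ry":0,"rz":0,"x":0,"y":0,"z":-0.05,"jaw":-1},{"rx":0,"ry":0,"rz":0,"x":0,"y":0,"z":-0.05,"jaw":-1},{"rx":0,"ry":0,"rz":0,"x":0,"y":0,"z":0,"jaw":-1}]'
```

```text
clock: 7.48
tcp_pos: [0.5596, 0.1652, 0.09]
orientation: [0.574, -3.088, 0.0]
contact_force: [-0.4, 0.1, -1.5]
grip_width: 0.0107
gripper_force: 58.7
clock: 7.85
tcp_pos: [0.5599, 0.1654, 0.0844]
orientation: [-0.575, 3.088, -0.0]
contact_force: [-0.4, 0.2, 1.6]
grip_width: 0.0106
gripper_force: 59.2
```

Key is in, and the carrier is felt at the expected depth. Pushing down about 8 mm.

```bash
python3 -m jog '[{"rx":0,"ry":0,"rz":0,"x":0,"y":0,"z":-0.04,"jaw":-1},{"rx":0,"ry":0,"rz":0,"x":0,"y":0,"z":-0.04,"jaw":-1},{"rx":0,"ry":0,"rz":0,"x":0,"y":0,"z":-0.04,"jaw":-1},{"rx":0,"ry":0,"rz":0,"x":0,"y":0,"z":0,"jaw":-1},{"rx":0,"ry":0,"rz":0,"x":0,"y":0,"z":0,"jaw":-1}]' 80
```

```text
clock: 8.48
tcp_pos: [0.56, 0.1654, 0.0773]
orientation: [-0.574, 3.088, -0.0]
contact_force: [-1.2, -0.9, 5.0]
grip_width: 0.0106
gripper_force: 83.4
```

```bash
python3 -m jog '[{"rx":0,"ry":0,"rz":0,"x":0,"y":0,"z":-0.03,"jaw":-1},{"rx":0,"ry":0,"rz":-0.3,"x":0,"y":0,"z":0,"jaw":-1},{"rx":0,"ry":0,"rz":-0.7,"x":0,"y":0,"z":0,"jaw":-1},{"rx":0,"ry":0,"rz":-0.7,"x":0,"y":0,"z":0,"jaw":-1},{"rx":0,"ry":0,"rz":0,"x":0,"y":0,"z":0,"jaw":-1}]';python3 -c "
from bench import *
o=get_obs();print(o['moment'],o['joints'])"
```

```text
clock: 9.1
tcp_pos: [0.5604, 0.1655, 0.0759]
orientation: [-0.11, 3.138, -0.0]
contact_force: [-0.9, -2.1, 5.6]
grip_width: 0.0104
gripper_force: 83.7
[-0.21669561  0.30190089  0.05664207] [ 0.09735048  0.60776243 -0.65352705  1.86675418  0.4900936   0.83153728
  0.83229753]
```

```bash
python3 -m jog '[{"rx":0,"ry":0,"rz":-0.8,"x":0,"y":0,"z":0,"jaw":-1},{"rx":0,"ry":0,"rz":-0.8,"x":0,"y":0,"z":0,"jaw":-1},{"rx":0,"ry":0,"rz":-0.8,"x":0,"y":0,"z":0,"jaw":-1},{"rx":0,"ry":0,"rz":-0.8,"x":0,"y":0,"z":0,"jaw":-1},{"rx":0,"ry":0,"rz":-0.8,"x":0,"y":0,"z":0,"jaw":-1},{"rx":0,"ry":0,"rz":-0.8,"x":0,"y":0,"z":0,"jaw":-1},{"rx":0,"ry":0,"rz":-0.8,"x":0,"y":0,"z":0,"jaw":-1},{"rx":0,"ry":0,"rz":0,"x":0,"y":0,"z":0,"jaw":-1}]';python3 -c "
from bench import *
import numpy as np
o=get_obs();w=o['orientation'];print(o['moment'],o['joints'],2*np.arctan2(w[1],w[0])%np.pi-np.pi,.369-np.pi/2)"
```

```text
clock: 10.1
tcp_pos: [0.5602, 0.1642, 0.0757]
orientation: [1.377, 2.822, -0.002]
contact_force: [-0.9, -3.3, 6.4]
grip_width: 0.0105
gripper_force: 83.7
[-0.8431275   0.32522355  0.10681369] [-7.14150672e-02  5.54562401e-01 -4.20672200e-01  1.87894391e+00
  3.15822184e-01  7.73610464e-01 -1.76053451e-03] -0.9080204972898973 -1.2017963267948966
```

```bash
python3 -m jog '[{"rx":0,"ry":0,"rz":-0.7,"x":0,"y":0.02,"z":0,"jaw":-1},{"rx":0,"ry":0,"rz":-0.7,"x":0,"y":0,"z":0,"jaw":-1},{"rx":0,"ry":0,"rz":-0.6,"x":0,"y":0,"z":0,"jaw":-1},{"rx":0,"ry":0,"rz":0,"x":0,"y":0,"z":0,"jaw":-1},{"rx":0,"ry":0,"rz":0,"x":0,"y":0,"z":0,"jaw":-1},{"rx":0,"ry":0,"rz":0,"x":0,"y":0,"z":0,"jaw":-1},{"rx":0,"ry":0,"rz":0,"x":0,"y":0,"z":0,"jaw":-1}]';python3 ov.py 4;python3 -c "
from bench import *
import numpy as np
o=get_obs();w=o['orientation'];print(o['moment'],2*np.arctan2(w[1],w[0])%np.pi-np.pi,.369-np.pi/2)"
```

```text
clock: 10.98
tcp_pos: [0.5601, 0.1643, 0.0755]
orientation: [1.845, 2.541, -0.004]
contact_force: [-1.1, -5.0, 6.4]
grip_width: 0.0102
gripper_force: 83.7
[0.56015975 0.16430709 0.07545739] 1.885395509424444 [-1.75912333 -5.43994464  6.64178724]
[-1.24447579  0.30299062  0.13197756] -1.2561971441653492 -1.2017963267948966
```

View pics/ov4.png

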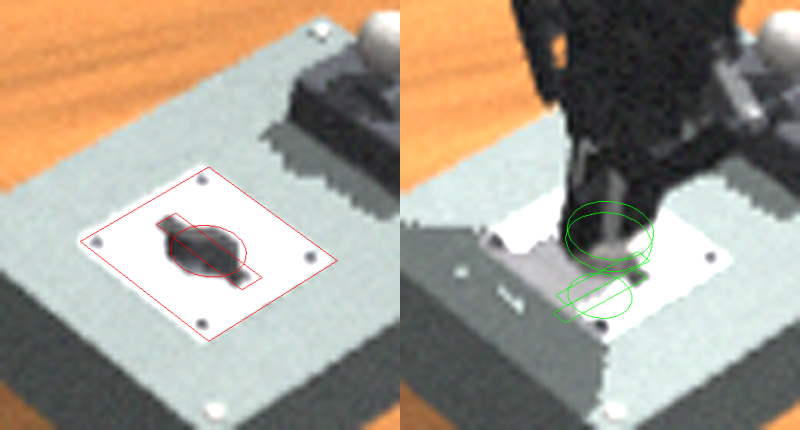

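The key is down and turned: the collar is just above the plate, and the grip axis is 1.63 rad from the slot. I'll add a small margin and ease the 5 N side load.

```bash
python3 -m jog '[{"rx":0,"ry":0,"rz":-0.3,"x":0,"y":-0.02,"z":-0.01,"jaw":-1},{"rx":0,"ry":0,"rz":0,"x":0,"y":0,"z":0,"jaw":-1},{"rx":0,"ry":0,"rz":0,"x":0,"y":0,"z":0,"jaw":-1},{"rx":0,"ry":0,"rz":0,"x":0,"y":0,"z":0,"jaw":-1},{"rx":0,"ry":0,"rz":0,"x":0,"y":0,"z":0,"jaw":-1},{"rx":0,"ry":0,"rz":0,"x":0,"y":0,"z":0,"jaw":-1}]';python3 -c "
from bench import *
import numpy as np
o=get_obs();w=o['orientation'];print(o['moment'],o['contact_force'],2*np.arctan2(w[1],w[0])%np.pi-np.pi,abs(o['qvel']).max())"
```

```text
clock: 11.78
tcp_pos: [0.5602, 0.1642, 0.0753]
orientation: [1.91, 2.492, -0.001]
contact_force: [-2.2, -3.1, 8.3]
grip_width: 0.0104
gripper_force: 84.2
[-0.83283491  0.56589486  0.08695522] [-2.15886951 -3.09488718  8.34797276] -1.307894662202877 0.002294865863144943
```

```bash
python3 -c "
from bench import *
print(r.hand_in())"
```

```text
the job is handed in; nothing more can be done
None
```

I handed the job in with the small black key in the socket, still gripped at about 84 N, pressed down and turned about 1.68 rad clockwise. By the arm's readings its underside is about 24 mm below the mouth. The carrier angle was never read directly, and the hand-in returned no verdict.

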